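# Show the missing balance tube

### The job

The mini centrifuge with its lid up is loaded out of balance: its blue and white tubes face each other, but straight across the rotor from the grey tube is an empty hole. Show a colleague what is wrong: point at that empty hole, fingertips just above it without touching, for two seconds; then gently push the lid fully shut, so that nothing drops in, and finish pointing at the green power rocker low on the front, which must stay off, fingertips just in front of it without touching, for two seconds, and end in that pose. Never touch the rotor or the rocker, and leave the vials, the red-capped bottle and the blue marker where they are.

Things in the scene. Friction and masses are not known exactly. Their poses are not given: they have to be found in the camera images.
- centrifuge: Mini centrifuge with its lid up (the closed one far right is not part of the job), fixed to the bench; rounded light housing 66 high, 119 with the lid closed. Origin on the bench under it, z up. -x points out of its front (rocker side); +x is the rear with the lid hinge and a short cord. Housing: x -146 to +14, y -75 to +75; cord to x +151.
- centrifuge_rotor: The rotor, 95 across, upright axis at x -66, y 0 of the centrifuge, its hub top 95 above the bench, falling off to the sides like a shallow cone; it turns freely. Same origin as the centrifuge. Not to be touched.
- centrifuge_rocker: The green power rocker, 16 wide, 11 high, low on the front of the centrifuge, 35 off its middle on its -y side (right half for one who looks at the front). Same origin as the centrifuge. Not to be touched.
- empty_hole (a point): Middle of the mouth of the empty rotor hole straight across from the grey tube, 34 out from the rotor axis and 82 above the bench (hub top 95). z up. The rotor has 8 holes of about 8, 45 degrees apart, so the next ones are 26 away; blue, white and grey tube caps fill three. The hole is always on the front half of the rotor, away from the lid
- rocker_face (a point): Centre of the rocker's outer face, 22 above the bench, at x -151, y -35 of the centrifuge. Axes as the centrifuge: -x points straight out of the front. Above it the housing front (x -146) is 66 high; the closed lid's edge (x -133) rises to 119.
- lid_hinge (a point): Middle of the lid's hinge line, which lies along the centrifuge's y at its rear, 71 above the bench.
- centrifuge_lid (a joint): Lid angle, rad: 0 closed, 1.66 fully open. Clear dome, 130 wide, 60 g. Closed it reaches 133 forward of the hinge, its flat outside 48 above the hinge line. Raised, the flat outside faces the rear, about 55 behind the hinge line, top edge 200 above the bench (212 at most while swinging). It rests open; pushed forward from behind past about 1.1 rad it sinks shut by itself, damped, in 2 to 3 s.
- vial_purple: Small glass vial, purple content, black cap, 21 across, 50 high, loose. Origin under its centre.
- vial_amber: Small glass vial, amber content, black cap, 21 across, 50 high, loose. Origin under its centre.
- dropper_red: Small white bottle with a red screw cap, 29 across, 64 high, loose. Origin under its centre.
- marker_blue: Blue marker pen lying on the bench, 126 long along its own y, 17 high, loose. Origin under its centre.
Not all that is in view belongs to the job. Leave any orange look-alike of the centrifuge alone.

How it is judged:
By the outcome, as a careful person would: the job done as asked, in the order asked, and still so for the second after the job is handed in, with the robot touching nothing.
It also fails if it takes over 61 s, if anything falls off the work surface, if the arm or the gripper's body presses on something with over 40 N, if the wrist force passes 120 N, or if a joint passes its speed limit or range.

### The arm

A 6-joint arm with a two-finger parallel gripper is mounted at the origin on the work surface; the furniture and walls round the work are solid. World frame = base frame: x ahead of the robot, y to its left, z up, the work surface at z = 0. Lengths are in m, angles in degrees, forces in N, time in s.
With the tool pointing down it reaches from about 0.4 to 0.925 m from the base axis. Payload 3.4 kg.
Tool frame: the origin (TCP) lies between the finger pads, 19 mm behind the fingertips; this is the grasp point; z points along the fingers, y is the line along which they close (so a half turn about z gives the same grasp; the last joint's range is limited). The gripper opens to 85 mm and grips with 20 to 120 N. Pads are 22 mm wide; open, the fingers measure 114 mm over their backs; the gripper's body (76 mm by 85 mm) begins 54 mm behind the grasp point. The pads swing forward as they close: fully open they stand 13 mm farther back than shut.
Start: joints at [59.788, 17.578, 86.31, -0, 76.112, -4.211], TCP at [0.252, 0.517, 0.25] pointing down, gripper open.
Joint ranges: [-179.03, 179.03], [-60, 130.46], [8.19, 133.38], [-81.62, 261.62], [5.75, 156.47], [-153.77, 153.77]. Speed limits (degrees/s): [147.25, 147.25, 180, 180, 180, 180].

### API

Orientations are given as [roll, pitch, yaw] about the fixed x, y, z axes, in that order (R = Rz(yaw) Ry(pitch) Rx(roll)).
In Python, from plant import status, cams, ticket gives the robot as it stands.
- The arm moves only by the tool arm_command, never from a script. Its argument "increments" is a list of rows, each an object with "translation": the shift along the tool's x, y, z in m, a list of three; "turn": the turn about the tool's z in rad; "gripper": the opening, from 0 (shut) to 1 (fully open). In form: [{"translation": [dx, dy, dz], "turn": turn, "gripper": gripper}, ...]. A call has 1 to 5 rows; each row shifts and turns the commanded pose from where the row before left it, along the tool's axes as they then stand; what a row does not reach is not made up. A row lasts 1/8 s, in which the tool goes at most 62.5 mm and 10.7 degrees, less where a joint would pass 70% of its speed; a pose out of reach is approached as far as the arm can. A call is refused whole if a number of a shift passes 0.0625 or a number of a turn 0.188, either way. A call with a gripper value outside its range is refused whole. The fingers move at their own pace and stop on an object; "squeeze" is the grip in N (left out, the last holds). Time passes only in rows, so rows that do not move let the fingers close. It gives the time, the measured TCP pose, the force, the opening and the grip force at its end, in the units of the state.
- status.get_obs(): the state, without advancing time (a new reading comes with each control period).
- cams.capture(name): name is "scene" or "side" or "wrist"; returns the picture (480x640x3 uint8, red, green, blue); there is no depth.
- cams.camera_params(name): a dict with "K" (3x3 intrinsics, pixels), "position" and "attitude" of the camera in the world. Camera axes: x right, y down, z forward; pixel columns grow to the right and rows downward; lengths in m; the calibration is good to about 2 mm. A picture is of the moment at which its call begins: read the wrist's pose just before it. camera_params takes no time and is no camera call; for the wrist camera it gives the pose at the moment of the call.
- ticket.sign_off(): hands the job in; it is judged then, once.
The state is a dict: "clock": time; "q": joint angles; "qd": joint speeds; "effort": joint torques, N m; "eef_pos": TCP position; "tcp_rot": TCP orientation; "ft_force": force on the tool from outside, world axes, zero at the start; "moment": the same for the moment, N m; "opening": finger opening in m; "grip_force": force on a finger pad.
Only numpy, scipy, OpenCV 4.12 (cv2) and the standard library are available. Lean on these libraries where they do the work, as an engineer would, in place of code of your own. Each camera call takes 0.05 s, during which the arm holds its last target. There are 200 camera calls.

## Working session

There is one attempt and no reset: what is moved stays moved. The work goes in short steps, Python scripts to look and compute and a tool call to move; the robot and the scene stay as the last step left them, time stands still between calls to the robot, and variables do not carry over. Pictures are saved under pics/ and viewed, at most 10 in all, crops included, and the job is handed in when it is done.

Besides the shell and the picture viewer there is one more tool, called after "Request:" by a JSON object that holds its "op" and its "data". arm_command: Moves the arm, as the interface text tells. Its arguments: {"type":"object","properties":{"increments":{"type":"array","items":{"type":"object","properties":{"translation":{"type":"array","items":{"type":"number"}},"turn":{"type":"number"},"gripper":{"type":"number"}}}},"squeeze":{"type":"number"}},"required":["increments"]}

```bash
mkdir -p pics; ls
python3 - <<'E'
from plant import status, cams
import cv2,numpy as np
for n in("scene","side","wrist"):
    p=cams.camera_params(n);print(n,p)
    im=cams.capture(n);cv2.imwrite(f"pics/{n}0.png",im[:,:,::-1])
a=cv2.imread("pics/scene0.png");b=cv2.imread("pics/side0.png")
print(status.get_obs())
E
```

```text
pics
scene {'K': array([[480.59167244,   0.        , 318.97956529],
       [  0.        , 480.59167244, 236.10916717],
       [  0.        ,   0.        ,   1.        ]]), 'position': array([0.89827783, 0.70490453, 0.44705411]), 'attitude': array([-114.35102512,    1.27771337,  146.44102691])}
side {'K': array([[620.98899023,   0.        , 322.66605937],
       [  0.        , 620.98899023, 248.50407318],
       [  0.        ,   0.        ,   1.        ]]), 'position': array([-0.26208538, -0.06464743,  1.3234773 ]), 'attitude': array([-1.49053951e+02,  1.31031338e-01, -8.59896797e+01])}
wrist {'K': array([[352.0579301 ,   0.        , 318.34361029],
       [  0.        , 352.0579301 , 239.2435204 ],
       [  0.        ,   0.        ,   1.        ]]), 'position': array([0.18742154, 0.54677198, 0.37213085]), 'attitude': array([1.63879930e+02, 1.09720324e-01, 6.39983690e+01])}
{'clock': 0.15, 'q': array([ 5.97879203e+01,  1.76150960e+01,  8.63653399e+01, -6.20287193e-04,
        7.61109026e+01, -4.21082916e+00]), 'qd': array([-0.12189198, -0.09863825, -0.11972236,  0.00586666,  0.05509734,
       -0.01732741]), 'effort': array([-2.03778691e-04, -4.57979572e+01, -2.52219951e+01,  1.87652125e-05,
        8.54857906e-03,  1.23079701e-05]), 'eef_pos': array([0.25185021, 0.51636777, 0.24927475]), 'tcp_rot': array([-1.79908864e+02, -6.10639596e-03,  1.53998894e+02]), 'ft_force': array([ 0.84711135,  0.74775247, -0.26098266]), 'moment': array([-0.01227216, -0.02843055,  0.00869653]), 'grip_force': 0.0, 'opening': 0.08537759308921664}
```

View pics/scene0.png

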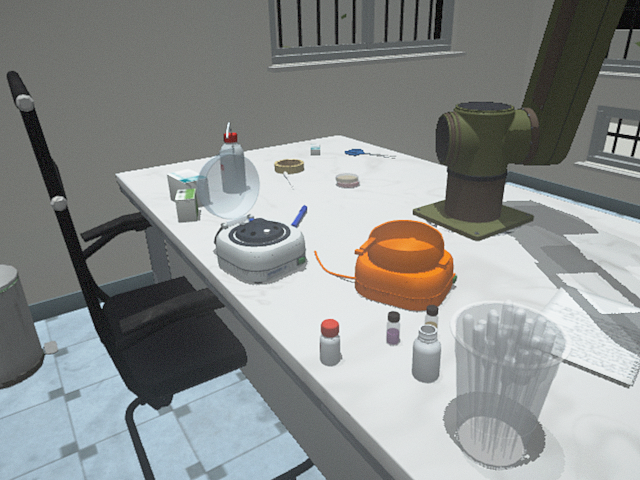

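View pics/side0.png

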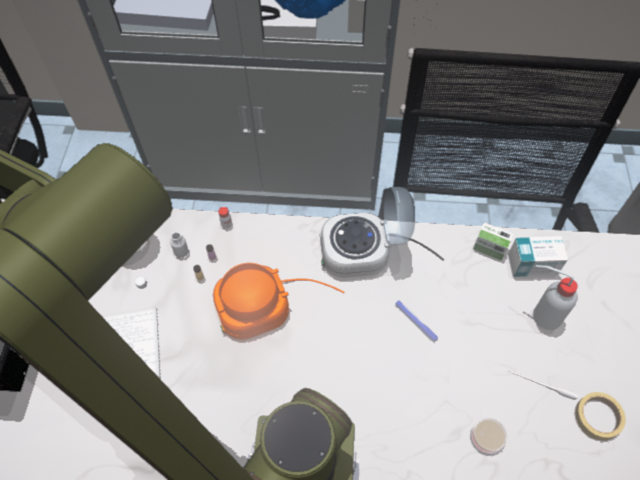

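Run:
```python
import cv2,numpy as np
a=cv2.imread("pics/side0.png")[175:290,300:450];b=cv2.imread("pics/scene0.png")[140:290,190:320]
a=cv2.resize(a,None,fx=5,fy=5,interpolation=cv2.INTER_CUBIC);b=cv2.resize(b,None,fx=4,fy=4,interpolation=cv2.INTER_CUBIC)
cv2.imwrite("pics/a.png",a);cv2.imwrite("pics/b.png",b)
```

```text
(no output)
```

View pics/a.png

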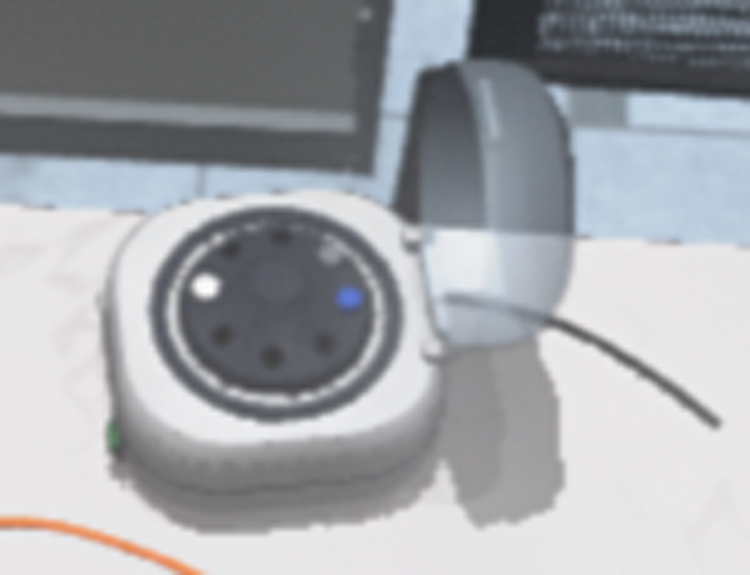

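View pics/b.png

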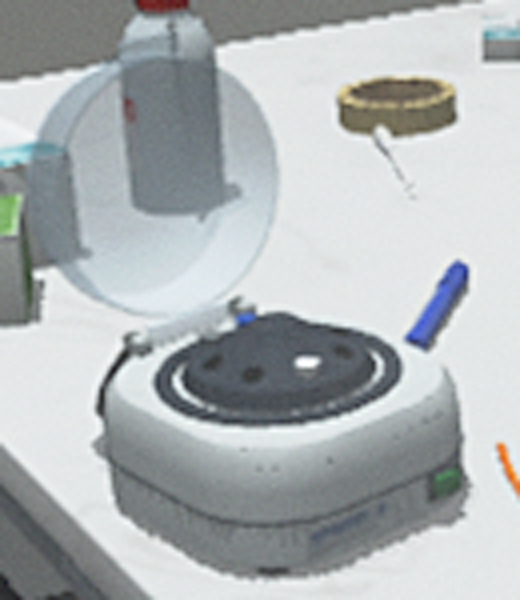

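```bash
cat > h.py <<'E'
import numpy as np
from plant import cams
from scipy.spatial.transform import Rotation as R
P={n:cams.camera_params(n) for n in("side","scene")}
def proj(n,X):
    p=P[n];c=R.from_euler('xyz',p['attitude'],degrees=True).inv().apply(np.atleast_2d(X)-p['position'])
    u=c@p['K'].T;return u[:,:2]/u[:,2:]
def w(cx,cy,yaw,L):
    L=np.atleast_2d(L);return R.from_euler('z',yaw).apply(L)+[cx,cy,0]
E
python3 - <<'E'
from h import *
from scipy.optimize import least_squares
S=lambda u,v:[300+(u+.5)/5-.5,175+(v+.5)/5-.5]
C=lambda u,v:[190+(u+.5)/4-.5,140+(v+.5)/4-.5]
# hole index k counted ccw in world from white(0); target next to white on robot side
side={0:(206,286),7:(230,250),6:(280,236),5:(331,252),4:(349,297),3:(325,343),2:(272,356),1:(222,335)}
scene={0:(307,363),7:(253,374),6:(211,361),1:(346,351)}
def hole(k,ph): 
    a=ph+k*np.pi/4;return [-.066+.034*np.cos(a),.034*np.sin(a),.084 if k in(0,4,5) else .082]
def res(p,full=False):
    r=[]
    for d,n,f in((side,"side",S),(scene,"scene",C)):
        for k,uv in d.items(): r.append((proj(n,w(*p[:3],hole(k,p[3])))[0]-f(*uv)))
    r.append(proj("side",w(*p[:3],[-.151,-.035,.022]))[0]-S(112,437))
    r.append(proj("scene",w(*p[:3],[-.151,-.035,.022]))[0]-C(445,483))
    return np.array(r) if full else np.ravel(r)
for s in(1,):
  for ph in np.arange(0,6.3,.8):
    o=least_squares(res,[.5,-.1,-1.5,ph],loss='soft_l1')
    print(ph,o.cost,o.x)
    if ph==0 or o.cost<b.cost:b=o
print(np.degrees(b.x[2:]));print(res(b.x,True).round(2).tolist())
p=b.x
for nm,L in(("hole",hole(1,p[3])),("rocker",[-.151,-.035,.022]),("hinge",[0,0,.071]),("axis",[-.066,0,.095])): print(nm,w(*p[:3],L).round(4),proj("side",w(*p[:3],L)),proj("scene",w(*p[:3],L)))
E
```

```text
0.0 2.1727122583385796 [ 0.53840624 -0.14818843 -1.39349056  2.95058653]
0.8 2.172712258315224 [ 0.53840625 -0.14818842 -1.3934904   2.95058638]
1.6 2.17271225834011 [ 0.53840627 -0.14818842 -1.39349012  2.95058611]
2.4000000000000004 2.1727122583152183 [ 0.53840626 -0.14818842 -1.39349029  2.95058627]
3.2 2.17271225831686 [ 0.53840626 -0.14818842 -1.39349027  2.95058625]
4.0 2.1727122583233442 [ 0.53840626 -0.14818842 -1.39349021  2.9505862 ]
4.800000000000001 2.172712258314198 [ 0.53840625 -0.14818842 -1.39349031  2.95058629]
5.6000000000000005 2.1727122583304235 [ 0.53840626 -0.14818842 -1.39349017  2.95058616]
[-79.8411136  169.05614159]
[[-0.1, 0.25], [-0.06, -0.28], [0.24, -0.26], [-0.07, 0.25], [0.06, 0.05], [0.09, -0.34], [0.2, -0.04], [0.21, -0.18], [0.03, 0.01], [-0.2, -0.5], [0.13, -0.16], [-0.9, -0.63], [-1.03, 0.24], [1.23, 0.55]]
hole [[ 0.5031 -0.0589  0.082 ]] [[344.21467683 241.4234663 ]] [[275.22302367 226.74299429]]
rocker [[ 0.4773 -0.0057  0.022 ]] [[320.97161637 262.24165671]] [[302.10309899 260.92707868]]
hinge [[ 0.5384 -0.1482  0.071 ]] [[382.26256179 233.43368645]] [[239.35774431 221.89577648]]
axis [[ 0.5268 -0.0832  0.095 ]] [[355.26483081 230.5422371 ]] [[258.00860635 219.46748287]]
```

```bash
cat >> h.py <<'E'
def back(n,uv,z):
    p=P[n];d=R.from_euler('xyz',p['attitude'],degrees=True).apply(np.linalg.inv(p['K'])@[*uv,1.]);return p['position']+d*(z-p['position'][2])/d[2]
C0=(.5384,-.1482,np.radians(-79.84))
def to(L,z=None,world=False):
    from plant import status
    o=status.get_obs();t=np.array(L if world else w(*C0,L)[0],float)
    d=R.from_euler('xyz',o['tcp_rot'],degrees=True).inv().apply(t-o['eef_pos'])
    print('target',t.round(4),'now',o['eef_pos'].round(4),o['tcp_rot'].round(2),'tooldelta',d.round(4),'opening',round(o['opening'],4),'t',o['clock'])
E
python3 - <<'E'
from h import *
b=back("scene",(497,455),0);print("cup base",b)
for z in(.1,.13,.16,.2):print(z,proj("scene",[b[0],b[1],z]),back("scene",(510,318),z))
S=lambda u,v:[300+(u+.5)/5-.5,175+(v+.5)/5-.5]
a=back("side",S(412,240),.071);c=back("side",S(435,348),.071);print(a,c,np.degrees(np.arctan2(*(a-c)[1::-1]))-90,(a+c)/2)
E
```

```text
cup base [0.52737628 0.48645737 0.        ]
0.1 [[509.68665588 384.65184022]] [0.42530849 0.41103802 0.1       ]
0.13 [[513.91615789 361.19903391]] [0.46619284 0.43644038 0.13      ]
0.16 [[518.36859846 336.51002182]] [0.50707718 0.46184275 0.16      ]
0.2 [[524.68355477 301.4932641 ]] [0.56158964 0.49571257 0.2       ]
[ 0.5693013  -0.14691668  0.071     ] [ 0.50900575 -0.15902466  0.071     ] -78.64542600715967 [ 0.53915353 -0.15297067  0.071     ]
```

Request:
{"op": "arm_command", "data": {"increments": [{"translation":[0,0,0],"turn":0.18,"gripper":0},{"translation":[0,0,0],"turn":0.18,"gripper":0},{"translation":[0,0,0],"turn":0.18,"gripper":0},{"translation":[0,0,0],"turn":0.18,"gripper":0},{"translation":[0,0,0],"turn":0.18,"gripper":0}], "squeeze": 20}}

```text
clock: 0.78
eef_pos: [0.252, 0.5166, 0.2496]
tcp_rot: [-180.0, 0.0, 102.1]
ft_force: [-0.5, 1.3, -0.3]
opening: 0.0001
grip_force: 0.0
```

Request:
{"op": "arm_command", "data": {"increments": [{"translation":[0,0,0],"turn":0.04,"gripper":0},{"translation":[0,0,0],"turn":0,"gripper":0}]}}

```text
clock: 1.02
eef_pos: [0.252, 0.5166, 0.2497]
tcp_rot: [-180.0, 0.0, 100.2]
ft_force: [0.9, 0.0, 0.9]
opening: -0.0003
grip_force: 0.0
```

```bash
python3 -c "
from h import *
to([.503,-.059,.15],world=True)"
```

```text
target [ 0.503 -0.059  0.15 ] now [0.252  0.5166 0.2497] [-1.7997e+02  3.0000e-02  1.0017e+02] tooldelta [-0.6108  0.1455  0.0999] opening -0.0003 t 1.025
```

Request:
{"op": "arm_command", "data": {"increments": [{"translation":[-0.0436,0.0104,0],"turn":0,"gripper":0},{"translation":[-0.0436,0.0104,0],"turn":0,"gripper":0},{"translation":[-0.0436,0.0104,0],"turn":0,"gripper":0},{"translation":[-0.0436,0.0104,0],"turn":0,"gripper":0},{"translation":[-0.0436,0.0104,0],"turn":0,"gripper":0}]}}

```text
clock: 1.65
eef_pos: [0.342, 0.31, 0.25]
tcp_rot: [180.0, 0.0, 100.2]
ft_force: [0.3, 0.0, -1.0]
opening: 0.0002
grip_force: 0.0
```

Request:
{"op": "arm_command", "data": {"increments": [{"translation":[-0.0436,0.0104,0],"turn":0,"gripper":0},{"translation":[-0.0436,0.0104,0],"turn":0,"gripper":0},{"translation":[-0.0436,0.0104,0],"turn":0,"gripper":0},{"translation":[-0.0436,0.0104,0],"turn":0,"gripper":0},{"translation":[-0.0436,0.0104,0],"turn":0,"gripper":0}]}}

```text
clock: 2.28
eef_pos: [0.4316, 0.1046, 0.2501]
tcp_rot: [180.0, -0.0, 100.2]
ft_force: [0.2, 0.6, 0.1]
opening: 0.0002
grip_force: 0.0
```

Request:
{"op": "arm_command", "data": {"increments": [{"translation":[-0.0436,0.0104,0],"turn":0,"gripper":0},{"translation":[-0.0436,0.0104,0.015],"turn":0,"gripper":0},{"translation":[-0.0436,0.0104,0.02],"turn":0,"gripper":0},{"translation":[-0.044,0.0104,0.015],"turn":0,"gripper":0},{"translation":[0,0,0],"turn":0,"gripper":0}]}}

```text
clock: 2.9
eef_pos: [0.5036, -0.0614, 0.1987]
tcp_rot: [-179.9, 0.0, 100.0]
ft_force: [0.1, 0.1, 0.7]
opening: -0.0002
grip_force: 0.0
```

Run:
```python
from h import *
import cv2
to([.5031,-.0589,.115],world=True)
p=cams.camera_params("wrist");im=cams.capture("wrist");P["wrist"]=p
cv2.imwrite("pics/w1.png",im[:,:,::-1])
for nm,X in(("hole",[.5031,-.0589,.082]),("axis",[.5268,-.0832,.095]),("rocker",[.4773,-.0057,.022])):print(nm,proj("wrist",X))
```

```text
target [ 0.5031 -0.0589  0.115 ] now [ 0.5036 -0.0614  0.1987] [-1.7991e+02  1.0000e-02  9.9970e+01] tooldelta [0.0026 0.0001 0.0837] opening -0.0002 t 2.9
hole [[320.15938739 236.82569959]]
axis [[347.74135175 280.82152448]]
rocker [[300.41966453 150.84496818]]
```

View pics/w1.png

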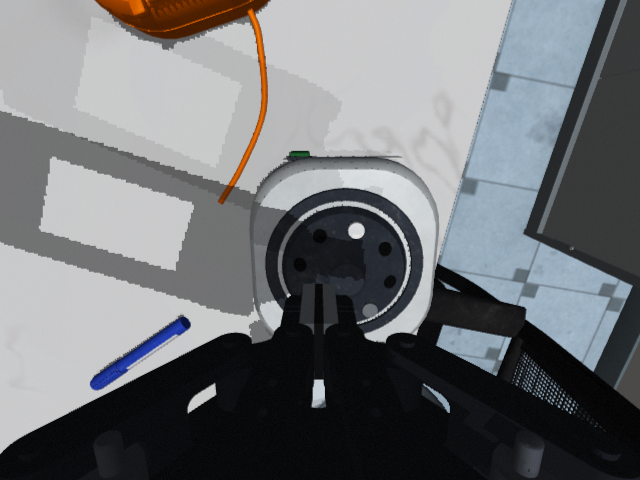

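Request:
{"op": "arm_command", "data": {"increments": [{"translation":[0.002,-0.0006,0.02],"turn":0,"gripper":0},{"translation":[0.0022,-0.0006,0.025],"turn":0,"gripper":0},{"translation":[0,0,0.02],"turn":0,"gripper":0},{"translation":[0,0,0.012],"turn":0,"gripper":0},{"translation":[0,0,0],"turn":0,"gripper":0}]}}

```text
clock: 3.58
eef_pos: [0.5004, -0.0541, 0.1227]
tcp_rot: [-179.9, -0.0, 100.2]
ft_force: [-0.3, -0.0, 0.1]
opening: 0.0
grip_force: 0.0
```

```bash
python3 -c "
from h import *
to([.5017,-.0575,.114],world=True)"
```

```text
target [ 0.5017 -0.0575  0.114 ] now [ 0.5004 -0.0541  0.1227] [-1.7992e+02 -4.0000e-02  1.0021e+02] tooldelta [-0.0036  0.0007  0.0087] opening 0.0 t 3.575
```

Request:
{"op": "arm_command", "data": {"increments": [{"translation":[-0.0036,0.0007,0.005],"turn":0,"gripper":0},{"translation":[0,0,0.0037],"turn":0,"gripper":0},{"translation":[0,0,0],"turn":0,"gripper":0},{"translation":[0,0,0],"turn":0,"gripper":0}]}}

```text
clock: 4.08
eef_pos: [0.5024, -0.0584, 0.1145]
tcp_rot: [180.0, 0.0, 100.1]
ft_force: [-0.2, -0.9, -0.5]
opening: 0.0001
grip_force: 0.0
```

Run:
```python
from h import *
import cv2
to([.5017,-.0575,.114],world=True)
a=cams.capture("scene")[140:270,190:340,::-1];b=cams.capture("side")[175:305,300:450,::-1]
cv2.imwrite("pics/c2.png",np.hstack([cv2.resize(x,None,fx=2.66,fy=2.66*1.3,interpolation=cv2.INTER_CUBIC) for x in(a,b)]))
```

```text
target [ 0.5017 -0.0575  0.114 ] now [ 0.5024 -0.0584  0.1145] [179.99   0.   100.13] tooldelta [ 0.001  -0.0006  0.0005] opening 0.0001 t 4.075
```

View pics/c2.png

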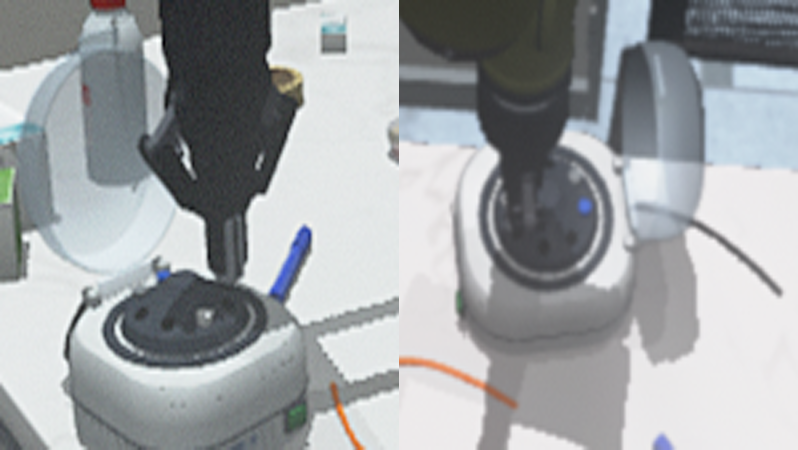

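Request:
{"op": "arm_command", "data": {"increments": [{"translation":[0,0,0.002],"turn":0,"gripper":0},{"translation":[0,0,0],"turn":0,"gripper":0},{"translation":[0,0,0],"turn":0,"gripper":0},{"translation":[0,0,0],"turn":0,"gripper":0},{"translation":[0,0,0],"turn":0,"gripper":0}]}}

```text
clock: 4.8
eef_pos: [0.5024, -0.0583, 0.1123]
tcp_rot: [180.0, 0.0, 100.1]
ft_force: [0.6, 0.0, 0.3]
opening: 0.0002
grip_force: 0.0
```

Request:
{"op": "arm_command", "data": {"increments": [{"translation":[0,0,0],"turn":0,"gripper":0},{"translation":[0,0,0],"turn":0,"gripper":0},{"translation":[0,0,0],"turn":0,"gripper":0},{"translation":[0,0,0],"turn":0,"gripper":0},{"translation":[0,0,0],"turn":0,"gripper":0}]}}

```text
clock: 5.42
eef_pos: [0.5024, -0.0583, 0.1123]
tcp_rot: [-180.0, 0.0, 100.1]
ft_force: [-0.8, -0.1, -0.2]
opening: -0.0001
grip_force: 0.0
```

Request:
{"op": "arm_command", "data": {"increments": [{"translation":[0,0,0],"turn":0,"gripper":0},{"translation":[0,0,0],"turn":0,"gripper":0},{"translation":[0,0,0],"turn":0,"gripper":0},{"translation":[0,0,0],"turn":0,"gripper":0},{"translation":[0,0,0],"turn":0,"gripper":0}]}}

```text
clock: 6.05
eef_pos: [0.5024, -0.0583, 0.1123]
tcp_rot: [180.0, 0.0, 100.1]
ft_force: [-0.1, -0.8, -0.5]
opening: -0.0002
grip_force: 0.0
```

Request:
{"op": "arm_command", "data": {"increments": [{"translation":[0,0,0],"turn":0,"gripper":0},{"translation":[0,0,0],"turn":0,"gripper":0},{"translation":[0,0,0],"turn":0,"gripper":0},{"translation":[0,0,0],"turn":0,"gripper":0},{"translation":[0,0,0],"turn":0,"gripper":0}]}}

```text
clock: 6.68
eef_pos: [0.5023, -0.0583, 0.1123]
tcp_rot: [-180.0, 0.0, 100.1]
ft_force: [-1.1, 0.2, 0.3]
opening: 0.0002
grip_force: 0.0
```

```bash
python3 -c "
from h import *
to([.095,0,.30]);to([.095,0,.185])"
```

```text
target [ 0.5552 -0.2417  0.3   ] now [ 0.5023 -0.0583  0.1123] [-180.      0.    100.14] tooldelta [-0.1898  0.0197 -0.1877] opening 0.0002 t 6.675
target [ 0.5552 -0.2417  0.185 ] now [ 0.5023 -0.0583  0.1123] [-180.      0.    100.14] tooldelta [-0.1898  0.0197 -0.0727] opening 0.0002 t 6.675
```

Request:
{"op": "arm_command", "data": {"increments": [{"translation":[0,0,-0.03],"turn":0,"gripper":0},{"translation":[0,0,-0.045],"turn":0,"gripper":0},{"translation":[0,0,-0.045],"turn":0,"gripper":0},{"translation":[0,0,-0.045],"turn":0,"gripper":0},{"translation":[0,0,-0.02],"turn":0,"gripper":0}]}}

```text
clock: 7.3
eef_pos: [0.5035, -0.0585, 0.3004]
tcp_rot: [179.7, 0.1, 100.1]
ft_force: [0.9, 0.2, -0.1]
opening: -0.0003
grip_force: 0.0
```

Request:
{"op": "arm_command", "data": {"increments": [{"translation":[-0.03,0.004,0],"turn":0,"gripper":0},{"translation":[-0.04,0.004,0],"turn":0,"gripper":0},{"translation":[-0.04,0.004,0],"turn":0,"gripper":0},{"translation":[-0.04,0.004,0],"turn":0,"gripper":0},{"translation":[-0.04,0.0037,0],"turn":0,"gripper":0}]}}

```text
clock: 7.92
eef_pos: [0.5554, -0.243, 0.2972]
tcp_rot: [-180.0, -0.0, 100.1]
ft_force: [0.2, -0.1, -0.1]
opening: -0.0002
grip_force: 0.0
```

Request:
{"op": "arm_command", "data": {"increments": [{"translation":[0,0,0],"turn":0,"gripper":0},{"translation":[0,0,0],"turn":0,"gripper":0}]}}

```text
clock: 8.18
eef_pos: [0.5548, -0.2415, 0.2968]
tcp_rot: [-180.0, -0.1, 100.1]
ft_force: [0.1, -0.1, 0.1]
opening: -0.0002
grip_force: 0.0
```

Run:
```python
from h import *
import cv2
to([.095,0,.185])
P["wrist"]=cams.camera_params("wrist");im=cams.capture("wrist");sd=cams.capture("side")
cv2.imwrite("pics/d.png",np.hstack([cv2.resize(im,(400,300)),cv2.resize(sd[150:300,290:490],(400,300))])[:,:,::-1])
```

```text
target [ 0.5552 -0.2417  0.185 ] now [ 0.5548 -0.2415  0.2968] [-1.7995e+02 -8.0000e-02  1.0011e+02] tooldelta [-0.0005  0.0004  0.1118] opening -0.0002 t 8.175
```

View pics/d.png

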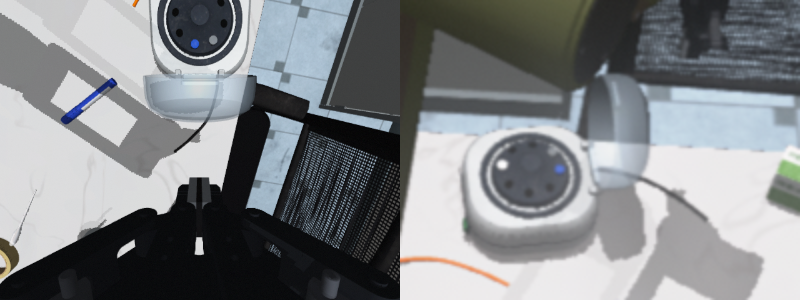

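Request:
{"op": "arm_command", "data": {"increments": [{"translation":[0,0,0.02],"turn":0,"gripper":0},{"translation":[0,0,0.03],"turn":0,"gripper":0},{"translation":[0,0,0.03],"turn":0,"gripper":0},{"translation":[0,0,0.022],"turn":0,"gripper":0},{"translation":[0,0,0.01],"turn":0,"gripper":0}]}}

```text
clock: 8.9
eef_pos: [0.5544, -0.2403, 0.1843]
tcp_rot: [-179.9, -0.1, 100.2]
ft_force: [-0.5, -0.4, 0.5]
opening: 0.0001
grip_force: 0.0
```

Request:
{"op": "arm_command", "data": {"increments": [{"translation":[0.01,0,0],"turn":0,"gripper":0},{"translation":[0.006,0,0],"turn":0,"gripper":0},{"translation":[0.004,0,0],"turn":0,"gripper":0},{"translation":[0.004,0,0],"turn":0,"gripper":0},{"translation":[0.004,0,0],"turn":0,"gripper":0}]}}

```text
clock: 9.52
eef_pos: [0.5504, -0.2142, 0.1857]
tcp_rot: [180.0, 0.0, 100.1]
ft_force: [-0.2, 0.1, -0.3]
opening: -0.0003
grip_force: 0.2
```

Run:
```python
from h import *
to([.067,0,.185])
```

```text
target [ 0.5502 -0.2141  0.185 ] now [ 0.5504 -0.2142  0.1857] [1.7996e+02 3.0000e-02 1.0014e+02] tooldelta [ 0.0001 -0.0002  0.0007] opening -0.0003 t 9.525
```

Request:
{"op": "arm_command", "data": {"increments": [{"translation":[0.004,0,0],"turn":0,"gripper":0},{"translation":[0.004,0,0],"turn":0,"gripper":0},{"translation":[0.004,0,0],"turn":0,"gripper":0},{"translation":[0.004,0,0],"turn":0,"gripper":0},{"translation":[0.004,0,0],"turn":0,"gripper":0}]}}

```text
clock: 10.15
eef_pos: [0.5467, -0.1944, 0.1853]
tcp_rot: [-180.0, -0.0, 100.1]
ft_force: [-0.6, -0.6, -0.4]
opening: 0.0
grip_force: 0.2
```

Request:
{"op": "arm_command", "data": {"increments": [{"translation":[0.004,0,0],"turn":0,"gripper":0},{"translation":[0.004,0,0],"turn":0,"gripper":0},{"translation":[0.004,0,0],"turn":0,"gripper":0},{"translation":[0.004,0,0],"turn":0,"gripper":0},{"translation":[0.004,0,0],"turn":0,"gripper":0}]}}

```text
clock: 10.78
eef_pos: [0.5432, -0.1746, 0.1853]
tcp_rot: [-180.0, -0.0, 100.1]
ft_force: [0.3, -0.2, 0.2]
opening: 0.0005
grip_force: 0.1
```

Request:
{"op": "arm_command", "data": {"increments": [{"translation":[0.004,0,0],"turn":0,"gripper":0},{"translation":[0.004,0,0],"turn":0,"gripper":0},{"translation":[0.004,0,0],"turn":0,"gripper":0},{"translation":[0.004,0,0],"turn":0,"gripper":0}]}}

```text
clock: 11.28
eef_pos: [0.5403, -0.1589, 0.1853]
tcp_rot: [-180.0, -0.0, 100.1]
ft_force: [-0.8, -0.1, -0.7]
opening: -0.0003
grip_force: 0.0
```

Run:
```python
from h import *
import cv2
to([.095,0,.185])
sc=cams.capture("scene");sd=cams.capture("side")
cv2.imwrite("pics/e.png",np.hstack([cv2.resize(sc[130:280,180:380],(400,300)),cv2.resize(sd[150:300,290:490],(400,300))])[:,:,::-1])
```

```text
target [ 0.5552 -0.2417  0.185 ] now [ 0.5403 -0.1589  0.1853] [-1.7999e+02 -1.0000e-02  1.0014e+02] tooldelta [-0.0841  0.      0.0003] opening -0.0003 t 11.275
```

View pics/e.png

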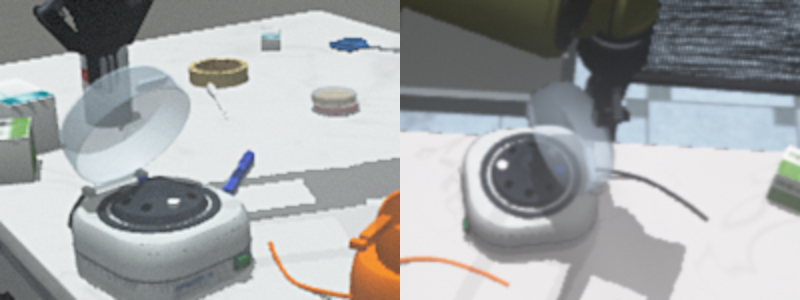

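Request:
{"op": "arm_command", "data": {"increments": [{"translation":[0.004,0,0],"turn":0,"gripper":0},{"translation":[0.004,0,0],"turn":0,"gripper":0},{"translation":[0.004,0,0],"turn":0,"gripper":0},{"translation":[0,0,0],"turn":0,"gripper":0},{"translation":[0,0,0],"turn":0,"gripper":0}]}}

```text
clock: 12.0
eef_pos: [0.5384, -0.1474, 0.1853]
tcp_rot: [180.0, 0.0, 100.1]
ft_force: [-0.3, -0.5, 0.8]
opening: 0.0
grip_force: 0.0
```

Run:
```python
from h import *
import cv2
prev=None
for i in range(30):
    g=cv2.cvtColor(cams.capture("scene"),cv2.COLOR_RGB2GRAY)[130:280,180:320].astype(float);
    if prev is not None and i%3==0: print(i,(np.abs(g-prev)>25).sum(),end=' | ')
    if i%3==0: prev=g
np.save("prev.npy",prev)
to([.095,0,.29])
```

```text
3 361 | 6 389 | 9 462 | 12 451 | 15 595 | 18 736 | 21 780 | 24 893 | 27 320 | target [ 0.5552 -0.2417  0.29  ] now [ 0.5383 -0.1474  0.1853] [-180.      0.    100.14] tooldelta [-0.0958 -0.     -0.1047] opening 0.0003 t 13.5
```

Run:
```python
from h import *
import cv2
for n,uv,z in(("side",(344,292),.003),("side",(310,281),.003),("side",(285,282),.03),("side",(288,300),.05),("side",(285,275),.1),("side",(250,270),.1)):print(uv,z,back(n,uv,z).round(3))
print("pose",w(*C0,[[-.174,-.036,.022],[-.245,-.036,.16]]).round(3))
g=[cv2.cvtColor(cams.capture("scene"),cv2.COLOR_RGB2GRAY)[130:280,180:320].astype(float) for i in range(2)]
print((np.abs(g[1]-g[0])>25).sum(),(np.abs(g[1]-np.load("prev.npy"))>25).sum())
to([-.23,-.036,.23])
```

```text
(344, 292) 0.003 [ 0.411 -0.065  0.003]
(310, 281) 0.003 [0.435 0.018 0.003]
(285, 282) 0.03 [0.414 0.075 0.03 ]
(288, 300) 0.05 [0.358 0.061 0.05 ]
(285, 275) 0.1 [0.395 0.069 0.1  ]
(250, 270) 0.1 [0.402 0.149 0.1  ]
pose [[0.472 0.017 0.022]
 [0.46  0.087 0.16 ]]
0 0
target [0.4624 0.0718 0.23  ] now [ 0.5383 -0.1474  0.1853] [-180.     -0.    100.14] tooldelta [ 0.2292 -0.0361 -0.0447] opening -0.0001 t 13.6
```

Request:
{"op": "arm_command", "data": {"increments": [{"translation":[0,0,-0.02],"turn":0,"gripper":0},{"translation":[0,0,-0.025],"turn":0,"gripper":0},{"translation":[0,0,0],"turn":0,"gripper":0}]}}

```text
clock: 13.98
eef_pos: [0.5398, -0.1479, 0.2322]
tcp_rot: [179.8, 0.1, 100.1]
ft_force: [0.4, 0.1, 0.3]
opening: -0.0004
grip_force: 0.0
```

Request:
{"op": "arm_command", "data": {"increments": [{"translation":[0.03,-0.007,0],"turn":0,"gripper":0},{"translation":[0.04,-0.008,0],"turn":0,"gripper":0},{"translation":[0.04,-0.008,0],"turn":0,"gripper":0},{"translation":[0.04,-0.007,0],"turn":0,"gripper":0},{"translation":[0.034,-0.006,0],"turn":0,"gripper":0}]}}

```text
clock: 14.6
eef_pos: [0.4691, 0.0287, 0.2292]
tcp_rot: [-179.9, -0.0, 100.1]
ft_force: [-0.0, 0.3, 0.3]
opening: 0.0001
grip_force: 0.0
```

Request:
{"op": "arm_command", "data": {"increments": [{"translation":[0,0,0],"turn":-0.06,"gripper":0},{"translation":[0,0,0],"turn":-0.06,"gripper":0},{"translation":[0,0,0],"turn":0,"gripper":0},{"translation":[0,0,0],"turn":0,"gripper":0}]}}

```text
clock: 15.1
eef_pos: [0.4702, 0.0274, 0.2298]
tcp_rot: [-179.9, -0.0, 107.0]
ft_force: [-0.1, 0.1, -1.0]
opening: 0.0003
grip_force: 0.0
```

Run:
```python
from h import *
import cv2
to([-.185,-.036,.15])
P["wrist"]=cams.camera_params("wrist");im=cams.capture("wrist");sc=cams.capture("scene")
for L in([-.151,-.035,.022],[-.133,0,.1],[-.146,0,.03],[-.174,-.036,.022]):print(L,proj("wrist",w(*C0,L)),proj("scene",w(*C0,L)))
cv2.imwrite("pics/f.png",np.hstack([cv2.resize(im[100:480,150:600],(450,380)),cv2.resize(sc[170:300,200:320],(350,380))])[:,:,::-1])
```

```text
target [0.4703 0.0275 0.15  ] now [0.4702 0.0274 0.2298] [-1.7995e+02 -2.0000e-02  1.0696e+02] tooldelta [0.0001 0.0003 0.0798] opening 0.0003 t 15.1
[-0.151, -0.035, 0.022] [[316.97533885 247.43457197]] [[302.10359786 260.92335338]]
[-0.133, 0, 0.1] [[357.88025136 303.73421501]] [[279.87441462 226.44590851]]
[-0.146, 0, 0.03] [[352.17600782 258.87961852]] [[286.34428887 262.46593432]]
[-0.174, -0.036, 0.022] [[318.73632001 224.76593633]] [[310.58319448 264.60439519]]
```

View pics/f.png

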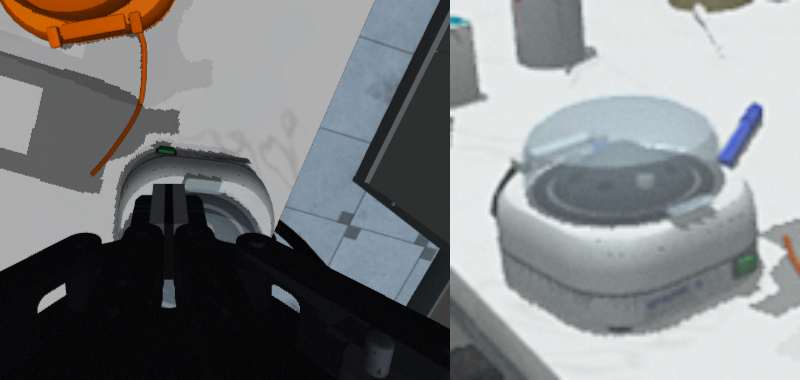

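Request:
{"op": "arm_command", "data": {"increments": [{"translation":[0,0,0.025],"turn":0,"gripper":0},{"translation":[0,0,0.035],"turn":0,"gripper":0},{"translation":[0,0,0.035],"turn":0,"gripper":0},{"translation":[0,0,0.025],"turn":0,"gripper":0},{"translation":[0,0,0.02],"turn":0,"gripper":0}]}}

```text
clock: 15.82
eef_pos: [0.4702, 0.0272, 0.0891]
tcp_rot: [-179.9, -0.0, 107.0]
ft_force: [-0.4, 0.5, -0.4]
opening: 0.0001
grip_force: 0.0
```

Request:
{"op": "arm_command", "data": {"increments": [{"translation":[0,0,0.02],"turn":0,"gripper":0},{"translation":[0,0,0.015],"turn":0,"gripper":0},{"translation":[0,0,0.005],"turn":0,"gripper":0},{"translation":[0,0,0],"turn":0,"gripper":0}]}}

```text
clock: 16.32
eef_pos: [0.4705, 0.0273, 0.0502]
tcp_rot: [-180.0, -0.0, 107.0]
ft_force: [0.4, -0.0, -0.4]
opening: 0.0002
grip_force: 0.0
```

Run:
```python
from h import *
to([-.171,-.036,.041])
```

```text
target [0.4728 0.0138 0.041 ] now [0.4705 0.0273 0.0502] [-1.7998e+02 -1.0000e-02  1.0699e+02] tooldelta [-0.0136 -0.0018  0.0092] opening 0.0002 t 16.325
```

Request:
{"op": "arm_command", "data": {"increments": [{"translation":[-0.003,-0.0006,0.005],"turn":0,"gripper":0},{"translation":[-0.004,-0.0006,0.004],"turn":0,"gripper":0},{"translation":[-0.003,-0.0006,0],"turn":0,"gripper":0},{"translation":[-0.002,0,0],"turn":0,"gripper":0},{"translation":[0,0,0],"turn":0,"gripper":0}]}}

```text
clock: 16.95
eef_pos: [0.4725, 0.0152, 0.0415]
tcp_rot: [180.0, 0.0, 107.0]
ft_force: [0.3, -0.3, -0.0]
opening: -0.0
grip_force: 0.0
```

Run:
```python
from h import *
import cv2
to([-.171,-.036,.041])
im=cams.capture("wrist");sc=cams.capture("scene")
cv2.imwrite("pics/g.png",np.hstack([cv2.resize(im[140:400,220:460],(400,433)),cv2.resize(sc[200:300,240:332],(398,433),interpolation=cv2.INTER_CUBIC)])[:,:,::-1])
```

```text
target [0.4728 0.0138 0.041 ] now [0.4725 0.0152 0.0415] [1.7998e+02 1.0000e-02 1.0700e+02] tooldelta [-0.0014 -0.0001  0.0005] opening -0.0 t 16.95
```

View pics/g.png

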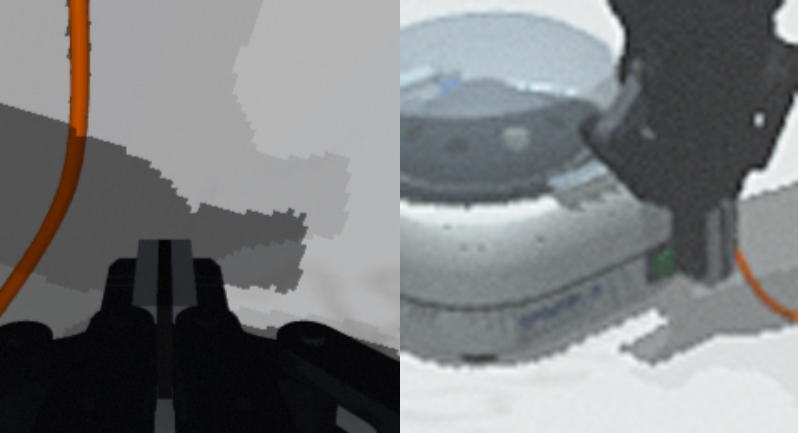

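Request:
{"op": "arm_command", "data": {"increments": [{"translation":[-0.002,0,0],"turn":0,"gripper":0},{"translation":[0,0,0],"turn":0,"gripper":0},{"translation":[0,0,0],"turn":0,"gripper":0},{"translation":[0,0,0],"turn":0,"gripper":0},{"translation":[0,0,0],"turn":0,"gripper":0}]}}

```text
clock: 17.68
eef_pos: [0.4728, 0.0135, 0.0413]
tcp_rot: [-180.0, -0.0, 107.0]
ft_force: [-0.1, 0.2, -0.7]
opening: -0.0002
grip_force: 0.0
```

Request:
{"op": "arm_command", "data": {"increments": [{"translation":[0,0,0],"turn":0,"gripper":0},{"translation":[0,0,0],"turn":0,"gripper":0},{"translation":[0,0,0],"turn":0,"gripper":0},{"translation":[0,0,0],"turn":0,"gripper":0},{"translation":[0,0,0],"turn":0,"gripper":0}]}}

```text
clock: 18.3
eef_pos: [0.4728, 0.0135, 0.0413]
tcp_rot: [-180.0, 0.0, 107.0]
ft_force: [-0.1, -0.3, 0.1]
opening: -0.0004
grip_force: 0.0
```

Request:
{"op": "arm_command", "data": {"increments": [{"translation":[0,0,0],"turn":0,"gripper":0},{"translation":[0,0,0],"turn":0,"gripper":0},{"translation":[0,0,0],"turn":0,"gripper":0},{"translation":[0,0,0],"turn":0,"gripper":0},{"translation":[0,0,0],"turn":0,"gripper":0}]}}

```text
clock: 18.92
eef_pos: [0.4728, 0.0135, 0.0413]
tcp_rot: [-180.0, -0.0, 107.0]
ft_force: [0.1, -0.4, -0.0]
opening: 0.0002
grip_force: 0.0
```

Request:
{"op": "arm_command", "data": {"increments": [{"translation":[0,0,0],"turn":0,"gripper":0},{"translation":[0,0,0],"turn":0,"gripper":0},{"translation":[0,0,0],"turn":0,"gripper":0},{"translation":[0,0,0],"turn":0,"gripper":0},{"translation":[0,0,0],"turn":0,"gripper":0}]}}

```text
clock: 19.55
eef_pos: [0.4729, 0.0135, 0.0413]
tcp_rot: [180.0, 0.0, 107.0]
ft_force: [-0.1, -0.1, -0.2]
opening: 0.0002
grip_force: 0.0
```

Request:
{"op": "arm_command", "data": {"increments": [{"translation":[0,0,0],"turn":0,"gripper":0},{"translation":[0,0,0],"turn":0,"gripper":0}]}}

```text
clock: 19.8
eef_pos: [0.4729, 0.0135, 0.0413]
tcp_rot: [180.0, -0.0, 107.0]
ft_force: [0.4, 0.2, 0.2]
opening: 0.0
grip_force: 0.0
```

Run:
```python
from plant import status,ticket
o=status.get_obs();print(o['eef_pos'],o['ft_force'],o['clock'])
print(ticket.sign_off())
```

```text
[0.47286849 0.0135152  0.0413113 ] [0.4136797  0.18266288 0.22750509] 19.8
the job is handed in; nothing more can be done
None
```

I pointed at the empty hole for over two seconds, pushed the lid shut, and ended holding about 1 cm in front of the green rocker for over two seconds, with no contact forces seen, handed in at 19.8 s.

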